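# Pulse a spice grinder: fit its bayonet lid and hold it halfway to the lock

### The job

Close the small electric spice grinder with its own lid, the one with two lugs, not the plain storage cover: drop the lid's lugs through the two notches until it sits fully down, then twist it clockwise (seen from above) and stop halfway to the lock, about 40 degrees round, where the grinder pulses. The lid is sprung and never to be turned into the locking click; finish while still gripping it there, motionless, because it springs back when let go. Leave the other things on the worktop where they are.

Things in the scene. Friction and masses are not known exactly. Their poses are not given: they have to be found in the camera images.
- grinder: Squat round metal-grey grinder, 117 mm across, 85 mm high, fixed to the worktop; position and yaw vary. Origin at the centre of its underside, z up. The collar on top has a 6 mm thick inner ledge round an opening of 76 mm diameter, with two notches 18 mm wide at the grinder's +x and -x sides, reaching out to 46 mm from the axis: the lid fits either way round.
- mouth (a point): Centre of the grinder's opening, level with the collar's top, 85 mm above the worktop, axes as the grinder's. The flat rim (46 to 56 mm from the axis) has small dark marks, twice, half a turn apart: a square pip at each notch (open), a single bar 40 degrees clockwise of it (halfway), a double bar 80 degrees clockwise of it (lock).
- lid: The grinder's bayonet lid, grey plastic, about 80 g, upright on the worktop. Origin at the centre of its underside, z up. Skirt 72 mm in diameter; two lugs at +x and -x, 12 mm wide, 0 to 6 mm above the underside, reaching 43 mm from the axis. Flange 96 mm in diameter, 14 to 18 mm above the underside, with two tabs above the lugs (104 mm over both).
- lid_grip (a point): Middle of the upright bar on top of the lid, 33 mm above the lid's underside, axes as the lid's. The bar runs along the lid's x axis over the lugs: 64 mm long, 16 mm thick (flat faces +y and -y), 18 to 48 mm above the underside.
- lug (a point): Middle of the lug at the lid's +x side, 38 mm from the axis, 3 mm above the underside. Lid fully down: flange on the collar's top, lid's origin on the grinder's axis 71 mm above the grinder's origin, lid's x along the grinder's x (either way). Turned clockwise, the lugs slide under the ledge with 2 mm play in height and sideways.
- switch_ring (a joint): Sprung ring inside the collar, rad, clockwise from above; 0 at rest. The lid's lugs meet it after about 5 degrees of free play and push it along: it reads about 0.08 less than the lid's turn. Halfway 0.70; balls resist from about 0.85 and snap behind the lugs at about 1.3 (the click). Its spring, 0.04 N m at 0 and 0.075 at 0.70, turns a lid let go back to open.
- cover: Plain round storage cover of the same grey plastic, not to be used, loose: 74 mm in diameter, no lugs, no tabs, a shorter bar (48 x 16 mm) on top, 42 mm high in all. Origin at the centre of its underside. Lid and cover may lie on either side of the grinder.
- mug: Plain beige mug with a handle, 78x116x101 mm, behind the work, a bystander. Origin at the centre of its underside.
- jar: Glass jar with a grey screw cap, 71 mm in diameter, 110 mm high, a bystander at the right. Origin at the centre of its underside.
- spoon: Teaspoon 130x26x11 mm lying near the front edge, a bystander. Origin at the centre of its underside.
- cheese: Wrapped yellow and white block of cheese spread, 73x102x37 mm, a bystander behind the grinder. Origin at the centre of its underside.
Mind the look-alikes: they are no part of the job. Leave any turquoise look-alike of the lid alone.

How it is judged:
On the way:
1. the lid sits fully down in the grinder's collar, not yet turned (z of lid in the frame of grinder between 0.068 and 0.0745 m and horizontal distance between lid and grinder below 0.004 m and angle between lid's own z axis and vertical below 0.06 rad and value of joint switch_ring below 0.2 rad), for 0.1 s.
At the end, for the whole second after the job is handed in: The lid is fully down in the collar (within 3.5 mm in height, 4 mm off the axis), the switch ring stands still between 0.52 and 0.87 rad (30 to 50 degrees), the fingers still grip the lid (over 1 N), and cover, mug, jar, spoon and cheese are within 30 mm of where they were (z of lid in the frame of grinder between 0.068 and 0.0745 m and horizontal distance between lid and grinder below 0.004 m and angle between lid's own z axis and vertical below 0.06 rad and value of joint switch_ring between 0.52 and 0.87 rad and velocity of joint switch_ring between -0.1 and 0.1 rad/s and angular speed of lid below 0.2 rad/s and contact force between the fingers and lid above 1 N and distance of each of cover, mug, jar, spoon, cheese from where it was at the start of the episode below 0.03 m); the arm keeps its last pose, push and grip.
It fails at once if the lid is turned on towards the lock (ring past 1.2 rad) (value of joint switch_ring above 1.2 rad).
It fails at once if the cover or a bystander is moved by more than 30 mm (distance of any of cover, mug, jar, spoon, cheese from where it was at the start of the episode above 0.03 m).
It also fails if it takes over 38 s, if anything falls off the work surface, if the arm or the gripper's body presses on something with over 40 N, if the wrist force passes 120 N, or if a joint passes its speed limit or range.

### The arm

A 6-joint arm with a two-finger parallel gripper is mounted at the origin on a cart in front of the work surface, level with it; the furniture and walls round the work are solid. World frame = base frame: x ahead of the robot, y to its left, z up, the work surface at z = 0. Lengths are in m, angles in rad, forces in N, time in s.
With the tool pointing down it reaches from about 0.35 to 0.875 m from the base axis. Payload 4.2 kg.
Tool frame: the origin (TCP) lies midway between the tips of the shut fingers; the grasp point (between the pads) lies 19 mm behind it; z points along the fingers, y is the line along which they close (so a half turn about z gives the same grasp; the last joint's range is limited). The gripper opens to 87 mm and grips with 3 to 60 N. Pads are 19 mm wide; open, the fingers measure 117 mm over their backs; the gripper's body (75 mm by 190 mm) begins 51 mm behind the grasp point.
Start: joints at [1.528, 0.385, 0.008, 0, -1.194, -0.259], TCP at [0.186, 0.597, 0.223] pointing down, gripper open.
Joint ranges: [-3.14, 3.14], [-1.21, 2.06], [-1.07, 1.41], [-3.16, 2.05], [-2.99, -0.16], [-3.1, 3.1]. Speed limits (rad/s): [2.79, 2.79, 3.14, 3.14, 3.14, 3.14].

### API

Orientations are given as a unit quaternion [w, x, y, z].
In Python, from bench import sensors, imaging, arm gives the robot as it stands.
- The arm moves only by the tool send_rows, never from a script. Its arguments are lists of equal length, an entry for each row: "offset": the shift along the world's x, y, z normalised to -1 to 1, where 1 is 0.5 m, a list of three; "roll": the turn about the world's z normalised to -1 to 1, where 1 is 360 degrees; "jaw": the opening, from -1 (shut) to 1 (fully open). A call has 1 to 5 rows; each row is the pose to reach, as a shift and turn from the pose commanded when the call began, turning the shorter way round; what a row does not reach only later rows make up. A row lasts 1/10 s, in which the tool goes at most 50 mm and 8.59 degrees, less where a joint would pass 70% of its speed; a pose out of reach is approached as far as the arm can. A call with a number of a shift or a turn outside -1 to 1 is refused whole. A call with a gripper value outside its range is refused whole. The fingers move at their own pace and stop on an object; "squeeze" is the grip in N (left out, the last holds). Time passes only in rows, so rows that repeat a pose let the fingers close. It gives the time, the measured TCP pose, the force, the opening and the grip force at its end, in the units of the state.
- sensors.read_state(): the state, without advancing time (a new reading comes with each control period).
- imaging.camera(name): name is "scene" or "side" or "wrist"; returns (picture, depth): 420x560x3 uint8, blue, green, red; 420x560 float32, m along the optical axis (not along the pixel's ray), 0 where there is no reading.
- imaging.get_calibration(name): a dict with "vertical_fov" (degrees; the focal length in pixels is half the picture's height over the tangent of half this angle, whatever the lens; pixels are square), "cx", "cy" (the principal point, pixels), "k1" (the pictures are not rectified: a ray, as slopes to the right and down, at radius r is drawn at 1 + k1 r^2 times it, then the intrinsics apply), "world_from_camera" (4x4, takes a point from camera to world coordinates); the wrist camera has in their place "tool_from_camera" (4x4, takes a point from camera to tool coordinates, whose origin is the TCP and whose axes are the flange's). Camera axes: x right, y down, z forward; pixel columns grow to the right and rows downward; lengths in m; the calibration is good to about 2 mm. A picture is of the moment at which its call begins: read the wrist's pose just before it. get_calibration takes no time and is no camera call.
- arm.finish_job(): hands the job in; it is judged then, once.
The state is a dict: "t": time; "joint_positions": joint angles; "qvel": joint speeds; "tau": joint torques, N m; "ee_pos": TCP position; "orientation": TCP orientation; "wrist_force": force on the tool from outside, world axes, zero at the start; "torque": the same for the moment, N m; "grip_width": opening from 0.0 (shut) to 1.0 (fully open); "finger_force": force on a finger pad.
Only numpy, scipy, OpenCV 4.12 (cv2) and the standard library are available. Lean on these libraries where they do the work, as an engineer would, in place of code of your own. Each camera call takes 0.05 s, during which the arm holds its last target. There are 200 camera calls.

## Working session

There is one attempt and no reset: what is moved stays moved. The work goes in short steps, Python scripts to look and compute and a tool call to move; the robot and the scene stay as the last step left them, time stands still between calls to the robot, and variables do not carry over. Pictures are saved under pics/ and viewed, at most 10 in all, crops included, and the job is handed in when it is done.

Besides the shell and the picture viewer there is one more tool, called after "Call:" as a command line: name --pt "numbers of a row" for each row, then --argument value for the rest. send_rows: Moves the arm, as the interface text tells. Scaled input: -1 to 1 covers 0.5 m each way for a shift and 360 degrees each way for a turn. Its arguments: {"type":"object","properties":{"offset":{"type":"array"},"roll":{"type":"array"},"jaw":{"type":"array"},"squeeze":{"type":"number"}},"required":["offset","roll","jaw"]}

```bash
mkdir -p pics && cat > h.py <<'E'
import numpy as np, cv2
from bench import sensors, imaging, arm
from scipy.spatial.transform import Rotation as R
def grab(name):
    s=sensors.read_state(); p,d=imaging.camera(name); c=imaging.get_calibration(name)
    if 'world_from_camera' in c: T=np.array(c['world_from_camera'])
    else:
        q=s['orientation']; W=np.eye(4); W[:3,:3]=R.from_quat([q[1],q[2],q[3],q[0]]).as_matrix(); W[:3,3]=s['ee_pos']
        T=W@np.array(c['tool_from_camera'])
    f=p.shape[0]/2/np.tan(np.radians(c['vertical_fov'])/2)
    K=np.array([[f,0,c['cx']],[0,f,c['cy']],[0,0,1.]])
    return dict(p=np.array(p),d=np.array(d),T=T,K=K,k1=c['k1'],s=s)
def slopes(g,uv):
    x=(np.asarray(uv,float).reshape(-1,2)-g['K'][:2,2])/g['K'][0,0]; y=x.copy()
    for _ in range(20): y=x/(1+g['k1']*(y**2).sum(1,keepdims=True))
    return y
def cloud(g):
    h,w=g['d'].shape; u,v=np.meshgrid(np.arange(w),np.arange(h))
    s=slopes(g,np.c_[u.ravel(),v.ravel()]); P=np.c_[s,np.ones(len(s))]*g['d'].reshape(-1,1)
    P=P@g['T'][:3,:3].T+g['T'][:3,3]; P[g['d'].ravel()==0]=np.nan
    return P.reshape(h,w,3)
def onplane(g,uv,z):
    s=slopes(g,uv); r=np.c_[s,np.ones(len(s))]@g['T'][:3,:3].T; o=g['T'][:3,3]
    return o+r*((z-o[2])/r[:,2])[:,None]
def proj(g,P):
    Q=(np.asarray(P)-g['T'][:3,3])@g['T'][:3,:3]; x=Q[:,:2]/Q[:,2:]
    return x*(1+g['k1']*(x**2).sum(1,keepdims=True))*g['K'][0,0]+g['K'][:2,2]
E
python3 - <<'E'
from h import *
import pickle
G={n:grab(n) for n in ("scene","side")}
pickle.dump(G,open('g0.pkl','wb'))
for n in G: cv2.imwrite(f'pics/{n}0.png',G[n]['p']); print(n,G[n]['T'].round(3).tolist())
s=sensors.read_state(); print(s['t'],s['ee_pos'],s['orientation'])
E
```

```text
scene [[0.621, -0.654, 0.432, 0.03], [-0.783, -0.508, 0.357, -0.376], [-0.014, -0.56, -0.828, 0.973], [0.0, 0.0, 0.0, 1.0]]
side [[-0.994, 0.086, -0.067, 0.559], [0.107, 0.638, -0.762, 0.807], [-0.023, -0.765, -0.644, 0.783], [0.0, 0.0, 0.0, 1.0]]
0.1 [0.18560298 0.59625172 0.22157302] [ 9.69225551e-04  9.88623750e-01 -1.50406554e-01 -9.71645053e-05]
```

View pics/scene0.png

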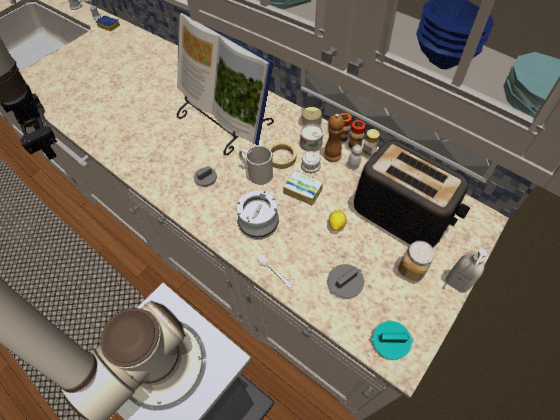

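View pics/side0.png

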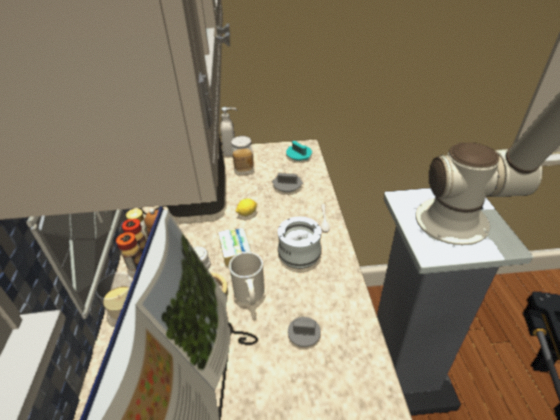

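Scene view: the grinder is at about (257,211), the lid with the long bar at (346,281), the plain cover at (205,176) and the turquoise look-alike at (392,340). The side view agrees.

```bash
python3 - <<'E'
from h import *
import pickle
G=pickle.load(open('g0.pkl','rb'))
g=G['scene'];C=cloud(g)
for n,uv in dict(grinder=(257,211),lid=(346,281),cover=(205,176),cheese=(303,187),mug=(258,165),jar=(418,262),turq=(392,340),spoon=(275,270)).items():
    print(n,C[uv[1],uv[0]].round(3))
def circ(sel):
    P=C[sel]; (x,y),r=cv2.minEnclosingCircle(P[:,:2].astype(np.float32)); print(len(P),round(x,4),round(y,4),round(r,4))
def near(uv,r,z0,z1):
    c=C[uv[1],uv[0]]; return (np.hypot(*(C[...,:2]-c[:2]).transpose(2,0,1))<r)&(C[...,2]>z0)&(C[...,2]<z1)
print('lid flange');circ(near((346,281),.075,.01,.025))
print('bar');s=near((346,281),.06,.038,.056);circ(s);P=C[s][:,:2];print(P.mean(0),cv2.minAreaRect(P.astype(np.float32)))
print('grinder top');circ(near((257,211),.09,.078,.095))
E
```

```text
grinder [0.452 0.073 0.066]
lid [ 0.441 -0.236  0.037]
cover [0.474 0.313 0.019]
cheese [0.617 0.035 0.035]
mug [0.565 0.164 0.093]
jar [ 0.562 -0.36   0.106]
turq [ 0.381 -0.409  0.036]
spoon [ 0.362 -0.063  0.012]
lid flange
758 0.4514 -0.2313 0.0508
bar
146 0.4502 -0.2336 0.0308
[ 0.44899409 -0.23193877] ((0.4507703483104706, -0.2312922328710556), (0.01646563597023487, 0.0611456073820591), 75.95781707763672)
grinder top
610 0.4541 0.0755 0.0569
```

```bash
python3 -c "
from h import *
c=imaging.get_calibration('wrist');print(c)"
```

```text
{'vertical_fov': 59.87173277988783, 'cx': 280.16506701797874, 'cy': 204.51326911285844, 'k1': 0.019224538236164677, 'tool_from_camera': array([[ 1.30929564e-03, -9.66290843e-01, -2.57449593e-01,
         6.89158277e-02],
       [ 9.99998365e-01,  9.43961314e-04,  1.54264113e-03,
        -1.33225393e-03],
       [-1.24761754e-03, -2.57451192e-01,  9.66290498e-01,
        -1.62559884e-01],
       [ 0.00000000e+00,  0.00000000e+00,  0.00000000e+00,
         1.00000000e+00]])}
```

Call:
send_rows --pt "0.1 -0.2 0.14" --pt "0.3 -0.6 0.14" --pt "0.53 -1 0.14" --pt "0.53 -1 0.14" --pt "0.53 -1 0.14" --roll '[0, 0, 0, 0, 0]' --jaw '[1, 1, 1, 1, 1]'

```text
t: 0.6
ee_pos: [0.2978, 0.3807, 0.2677]
orientation: [0.0, 0.989, -0.15, -0.0]
wrist_force: [1.0, 0.1, 0.6]
grip_width: 1.001
finger_force: 0.0
```

Call:
send_rows --pt "0.35 -0.7 0.08" --pt "0.35 -0.7 0.08" --pt "0.35 -0.7 0.08" --pt "0.35 -0.7 0.08" --pt "0.35 -0.7 0.08" --roll '[0, 0, 0, 0, 0]' --jaw '[1, 1, 1, 1, 1]'

```text
t: 1.1
ee_pos: [0.4088, 0.1583, 0.2934]
orientation: [-0.0, 0.989, -0.15, -0.0]
wrist_force: [1.2, 0.1, 0.5]
grip_width: 1.003
finger_force: 0.0
```

Call:
send_rows --pt "0.06 -0.12 0" --pt "0.06 -0.12 0" --pt "0.06 -0.12 0" --pt "0.06 -0.12 0" --roll '[0, 0, 0, 0]' --jaw '[1, 1, 1, 1]'

```text
t: 1.5
ee_pos: [0.4384, 0.1001, 0.2928]
orientation: [0.0, 0.989, -0.151, -0.0]
wrist_force: [0.3, 0.6, 0.1]
grip_width: 1.004
finger_force: 0.0
```

```bash
python3 - <<'E'
from h import *
import pickle
g=grab('wrist');pickle.dump(g,open('w1.pkl','wb'));print(g['s']['ee_pos'],g['s']['t'])
cv2.imwrite('pics/w1.png',g['p'])
C=cloud(g);c=[.454,.0755]
r=np.hypot(C[...,0]-c[0],C[...,1]-c[1]);s=(r<.07)&(C[...,2]>.08)&(C[...,2]<.092)
P=C[s];print(len(P),np.median(P[:,2]),cv2.minEnclosingCircle(P[:,:2].astype(np.float32)))
E
```

```text
[0.43844518 0.10014798 0.29284342] 1.5
4854 0.08531133079496703 ((0.4537900388240814, 0.07545337080955505), 0.05601361021399498)
```

View pics/w1.png

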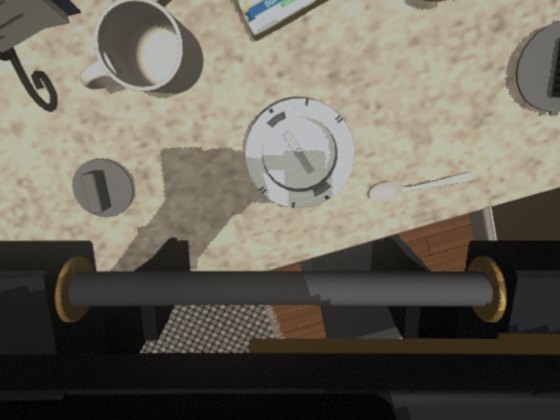

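Wrist view: the grinder is centred at about (300,153), with notches at about (276,119) and (321,188). I'll rectify it at rim height to get the yaw.

```bash
python3 - <<'E'
from h import *
import pickle
g=pickle.load(open('w1.pkl','rb'));C=cloud(g);c=np.array([.4538,.0755])
from scipy.optimize import least_squares
# rim outer boundary: per-angle max radius of top pts
s=(abs(C[...,2]-.0853)<.003)&(np.hypot(C[...,0]-c[0],C[...,1]-c[1])<.065);P=C[s][:,:2]
a=np.arctan2(*(P-c).T[::-1]);rr=np.hypot(*(P-c).T);b=((a+np.pi)/(2*np.pi)*60).astype(int)
E=np.array([P[b==i][rr[b==i].argmax()] for i in range(60) if (b==i).any()])
f=least_squares(lambda q:np.hypot(*(E-q[:2]).T)-q[2],[*c,.056],loss='soft_l1',f_scale=.001).x;print(f);c=f[:2]
N=560;m=.065;X,Y=np.meshgrid(np.linspace(-m,m,N),np.linspace(m,-m,N))
uv=proj(g,np.c_[c[0]+X.ravel(),c[1]+Y.ravel(),np.full(N*N,.085)]).astype(np.float32).reshape(N,N,2)
I=cv2.remap(g['p'],uv,None,cv2.INTER_CUBIC);cv2.imwrite('pics/rect.png',I)
th=np.radians(np.arange(0,360,1.))
def ring(r0,r1):
    v=[]
    for r in np.linspace(r0,r1,7):
        q=proj(g,np.c_[c[0]+r*np.cos(th),c[1]+r*np.sin(th),np.full(len(th),.085)]).astype(np.float32)
        v.append(cv2.remap(cv2.cvtColor(g['p'],6),q[None],None,cv2.INTER_LINEAR)[0])
    return np.mean(v,0)
for n,(a0,a1) in dict(marks=(.048,.054),notch=(.040,.045)).items():
    v=ring(a0,a1);print(n,[(i,int(v[i])) for i in range(360) if v[i]<np.median(v)-(25 if n=='marks' else 60)])
E
```

```text
[0.45400072 0.07545766 0.05548827]
marks [(15, 136), (16, 126), (17, 128), (18, 146), (77, 155), (78, 152), (79, 151), (80, 150), (81, 150), (82, 151), (83, 151), (84, 152), (85, 152), (86, 153), (87, 154), (88, 153), (89, 152), (90, 151), (91, 152), (92, 153), (93, 153), (94, 154), (95, 154), (96, 154), (97, 152), (98, 151), (99, 151), (100, 151), (101, 151), (102, 151), (103, 152), (104, 152), (105, 150), (106, 149), (107, 149), (108, 152), (109, 153), (110, 153), (111, 151), (112, 141), (113, 119), (114, 103), (115, 115), (116, 128), (117, 117), (118, 106), (119, 122), (120, 146), (121, 156), (152, 155), (153, 148), (154, 131), (155, 108), (156, 97), (157, 116), (158, 140), (159, 151), (160, 155), (161, 155), (162, 155), (163, 154), (164, 155), (165, 155), (166, 155), (167, 155), (168, 155), (169, 155), (170, 155), (171, 154), (172, 154), (173, 154), (174, 154), (175, 154), (176, 153), (177, 153), (178, 154), (179, 154), (180, 154), (181, 153), (182, 153), (183, 154), (184, 154), (185, 153), (186, 154), (187, 153), (188, 154), (189, 154), (190, 153), (191, 153), (192, 150), (193, 138), (194, 118), (195, 103), (196, 101), (197, 110), (198, 130), (199, 146), (200, 153), (201, 155), (202, 157), (293, 139), (294, 120), (295, 140), (296, 158), (297, 142), (298, 127), (299, 148), (335, 133), (336, 112), (337, 125), (338, 159)]
notch [(5, 98), (6, 86), (7, 88), (8, 94), (9, 97), (10, 97), (11, 98), (12, 98), (13, 99), (14, 99), (15, 99), (16, 100), (17, 100), (18, 99), (19, 97), (20, 96), (21, 96), (22, 96), (23, 96), (24, 96), (25, 97), (26, 97), (27, 101), (28, 119), (183, 125), (184, 103), (185, 88), (186, 83), (187, 82), (188, 83), (189, 83), (190, 83), (191, 83), (192, 83), (193, 83), (194, 83), (195, 82), (196, 83), (197, 83), (198, 82), (199, 82), (200, 82), (201, 81), (202, 82), (203, 82), (204, 82), (205, 82), (206, 84), (207, 93), (208, 114)]
```

View pics/rect.png

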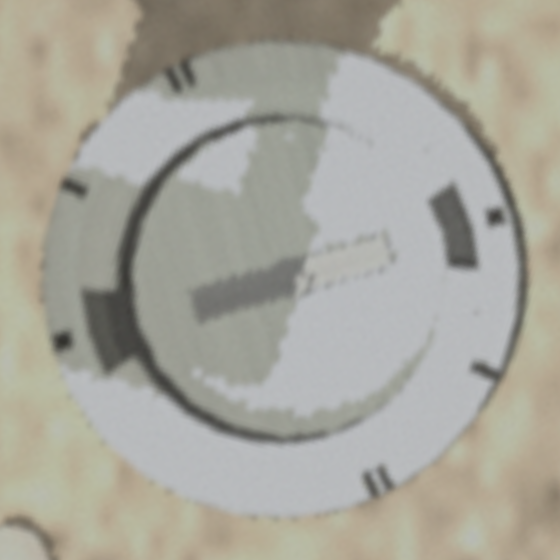

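The rectified view gives a grinder yaw of 16.1° (square pips at 16.3° and 195.7°, bars at consistent angles) and a centre of (0.454, 0.0755). Next I'll look at the lid from the same relative pose.

Call:
send_rows --pt "-0.01 -0.61 0" --pt "-0.01 -0.61 0" --pt "-0.01 -0.61 0" --pt "-0.01 -0.61 -0.13" --pt "-0.01 -0.61 -0.13" --roll '[0, 0, 0, 0, 0]' --jaw '[1, 1, 1, 1, 1]'

```text
t: 2.05
ee_pos: [0.4351, -0.1422, 0.2548]
orientation: [-0.0, 0.989, -0.149, 0.001]
wrist_force: [1.8, 0.5, -0.1]
grip_width: 1.001
finger_force: 0.0
```

```bash
python3 -c "
from h import *
s=sensors.read_state();print(s['t'],s['ee_pos'],s['joint_positions'])"
```

```text
2.05 [ 0.43505734 -0.14218283  0.25484886] [ 4.06852264e-02  6.90373835e-02 -3.27278181e-01 -1.39181685e-04
 -1.17171228e+00  1.23143188e+00]
```

Call:
send_rows --pt "0 -0.11 -0.05" --pt "0 -0.11 -0.05" --pt "0 -0.11 -0.05" --pt "0 -0.11 -0.05" --roll '[0, 0, 0, 0]' --jaw '[1, 1, 1, 1]'

```text
t: 2.45
ee_pos: [0.4354, -0.1957, 0.2301]
orientation: [-0.0, 0.989, -0.149, 0.0]
wrist_force: [-0.5, 0.0, 0.5]
grip_width: 0.999
finger_force: 0.0
```

```bash
python3 - <<'E'
from h import *
import pickle
g=grab('wrist');pickle.dump(g,open('w2.pkl','wb'));print(g['s']['ee_pos'],g['s']['t'])
C=cloud(g);c=np.array([.4508,-.2313])
from scipy.optimize import least_squares
r=np.hypot(C[...,0]-c[0],C[...,1]-c[1])
s=(r<.06)&(C[...,2]>.012)&(C[...,2]<.024);P=C[s][:,:2];print(np.median(C[s][:,2]))
a=np.arctan2(*(P-c).T[::-1]);rr=np.hypot(*(P-c).T);b=((a+np.pi)/(2*np.pi)*72).astype(int)
E=np.array([P[b==i][rr[b==i].argmax()] for i in range(72) if (b==i).any()])
f=least_squares(lambda q:np.hypot(*(E-q[:2]).T)-q[2],[*c,.048],loss='soft_l1',f_scale=.0005).x;print('flange',f)
for i in E:
    d=np.hypot(*(i-f[:2]))
    if d>.0495: print('tab',np.degrees(np.arctan2(*(i-f[:2])[::-1])).round(1),d.round(4))
s=(r<.05)&(C[...,2]>.042)&(C[...,2]<.055);P=C[s][:,:2];print('bar',len(P),np.median(C[s][:,2]),cv2.minAreaRect(P.astype(np.float32)),P.mean(0))
w,V=np.linalg.eigh(np.cov(P.T));print(np.degrees(np.arctan2(V[1,1],V[0,1])))
cv2.imwrite('pics/w2.png',g['p'])
E
```

```text
[ 0.43538283 -0.19574446  0.23009068] 2.45
0.018420110292949016
flange [ 0.45138632 -0.2313064   0.04748638]
tab -15.2 0.0512
tab -10.8 0.0514
tab -9.7 0.0506
tab 164.6 0.0517
tab 169.3 0.052
bar 1160 0.04813679702020501 ((0.4515921473503113, -0.23107558488845825), (0.016229979693889618, 0.06351729482412338), 74.1016845703125) [ 0.45260655 -0.23132986]
164.97054341585672
```

View pics/w2.png

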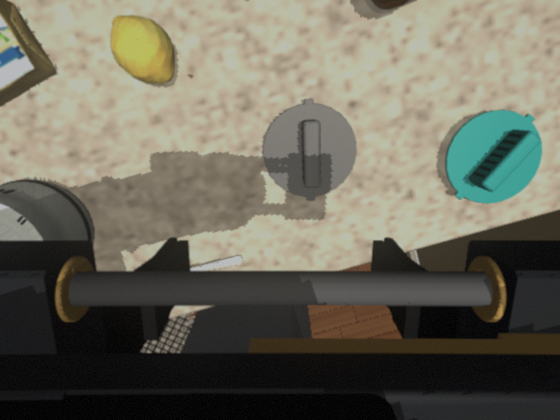

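Wrist view: lid centred at about (310,152), with tabs top and bottom and the bar along the image's vertical. The turquoise look-alike sits apart at (493,156). The lid is at (0.4515, -0.2312), with the bar at -15°.

Call:
send_rows --pt "0.032 -0.071 0" --pt "0.032 -0.071 -0.1" --pt "0.032 -0.071 -0.2" --pt "0.032 -0.071 -0.26" --pt "0.032 -0.071 -0.26" --roll '[0.006, 0.006, 0.006, 0.006, 0.006]' --jaw '[1, 1, 1, 1, 1]'

```text
t: 3.0
ee_pos: [0.4485, -0.2302, 0.0965]
orientation: [-0.0, 0.991, -0.131, -0.004]
wrist_force: [-0.7, 0.4, -0.5]
grip_width: 1.0
finger_force: 0.0
```

Call:
send_rows --pt "0 0 0" --pt "0 0 0" --roll '[0, 0]' --jaw '[1, 1]'

```text
t: 3.2
ee_pos: [0.4531, -0.2321, 0.1022]
orientation: [0.0, 0.991, -0.131, 0.003]
wrist_force: [0.0, -0.0, 0.1]
grip_width: 1.001
finger_force: 0.0
```

```bash
python3 - <<'E'
from h import *
s=sensors.read_state();print(s['t'],s['ee_pos'],s['orientation'],s['wrist_force'],s['torque'])
E
```

```text
3.2 [ 0.4530553  -0.2321103   0.10223038] [ 3.58260312e-04  9.91423659e-01 -1.30657974e-01  2.73761464e-03] [ 0.0076241  -0.02816577  0.13865918] [ 0.00499191  0.04580763 -0.00347138]
```

Call:
send_rows --pt "-0.003 0.002 -0.06" --pt "-0.003 0.002 -0.1" --pt "-0.003 0.002 -0.13" --pt "-0.003 0.002 -0.15" --pt "-0.003 0.002 -0.15" --roll '[0, 0, 0, 0, 0]' --jaw '[0.4, 0.4, 0.2, 0.2, 0.2]' --squeeze 25

```text
t: 3.7
ee_pos: [0.4497, -0.2313, 0.0249]
orientation: [0.0, 0.991, -0.132, 0.0]
wrist_force: [-0.1, 0.4, 0.7]
grip_width: 0.645
finger_force: 0.0
```

Call:
send_rows --pt "0 0 0" --pt "0 0 0" --roll '[0, 0]' --jaw '[0, 0]'

```text
t: 3.9
ee_pos: [0.4503, -0.2315, 0.0258]
orientation: [0.0, 0.991, -0.132, 0.001]
wrist_force: [0.2, 0.4, -1.0]
grip_width: 0.536
finger_force: 0.0
```

Call:
send_rows --pt "0.002 0 -0.008" --pt "0.002 0 -0.008" --pt "0.002 0 -0.008" --pt "0.002 0 -0.008" --pt "0.002 0 -0.008" --roll '[0, 0, 0, 0, 0]' --jaw '[0, 0, -0.5, -1, -1]'

```text
t: 4.4
ee_pos: [0.4503, -0.2314, 0.0206]
orientation: [0.0, 0.991, -0.132, 0.0]
wrist_force: [0.5, -0.2, 0.1]
grip_width: 0.313
finger_force: 0.0
```

Call:
send_rows --pt "0 0 0" --pt "0 0 0" --pt "0 0 0" --pt "0 0 0" --roll '[0, 0, 0, 0]' --jaw '[-1, -1, -1, -1]'

```text
t: 4.8
ee_pos: [0.4502, -0.2314, 0.0206]
orientation: [0.0, 0.991, -0.132, -0.0]
wrist_force: [-0.1, -0.6, 0.1]
grip_width: 0.181
finger_force: 25.0
```

Call:
send_rows --pt "0 0 0.06" --pt "0 0 0.16" --pt "0 0.08 0.26" --pt "0 0.18 0.3" --pt "0 0.28 0.3" --roll '[0, 0, 0.02, 0.04, 0.06]' --jaw '[-1, -1, -1, -1, -1]'

```text
t: 5.3
ee_pos: [0.4518, -0.1055, 0.172]
orientation: [0.0, 0.998, 0.058, 0.003]
wrist_force: [1.0, 0.5, -1.0]
grip_width: 0.181
finger_force: 25.0
```

Call:
send_rows --pt "0.004 0.1 0" --pt "0.004 0.2 0" --pt "0.004 0.28 0" --pt "0.004 0.32 0" --pt "0.004 0.32 0" --roll '[0.01, 0.026, 0.026, 0.026, 0.026]' --jaw '[-1, -1, -1, -1, -1]'

```text
t: 5.8
ee_pos: [0.4521, 0.056, 0.1688]
orientation: [-0.0, 0.99, 0.14, 0.0]
wrist_force: [-0.4, -0.7, -1.3]
grip_width: 0.18
finger_force: 25.0
```

Call:
send_rows --pt "0 0 0" --pt "0 0 0" --roll '[0, 0]' --jaw '[-1, -1]'

```text
t: 6.0
ee_pos: [0.4519, 0.0529, 0.1686]
orientation: [0.0, 0.991, 0.137, -0.0]
wrist_force: [-0.3, -0.5, -1.4]
grip_width: 0.183
finger_force: 25.0
```

```bash
python3 - <<'E'
from h import *
import pickle
G={n:grab(n) for n in ('wrist','side','scene')};pickle.dump(G,open('w3.pkl','wb'))
s=G['wrist']['s'];print(s['ee_pos'],s['orientation'],s['t'],s['finger_force'],s['joint_positions'][5])
p=[cv2.resize(G['wrist']['p'],(400,300))]
for n in ('scene','side'):
    u,v=proj(G[n],[[.454,.075,.15]])[0].astype(int); p.append(cv2.resize(G[n]['p'][max(v-60,0):v+60,u-80:u+80],(400,300),interpolation=cv2.INTER_CUBIC))
cv2.imwrite('pics/w3.png',np.vstack([np.hstack(p[:2]),np.hstack([p[2],p[2]*0])]))
E
```

```text
[0.45189446 0.05292006 0.16859046] [ 8.90554192e-05  9.90552348e-01  1.37134599e-01 -3.73003095e-04] 6.0 24.99977766070515 1.3705934325530105
```

View pics/w3.png

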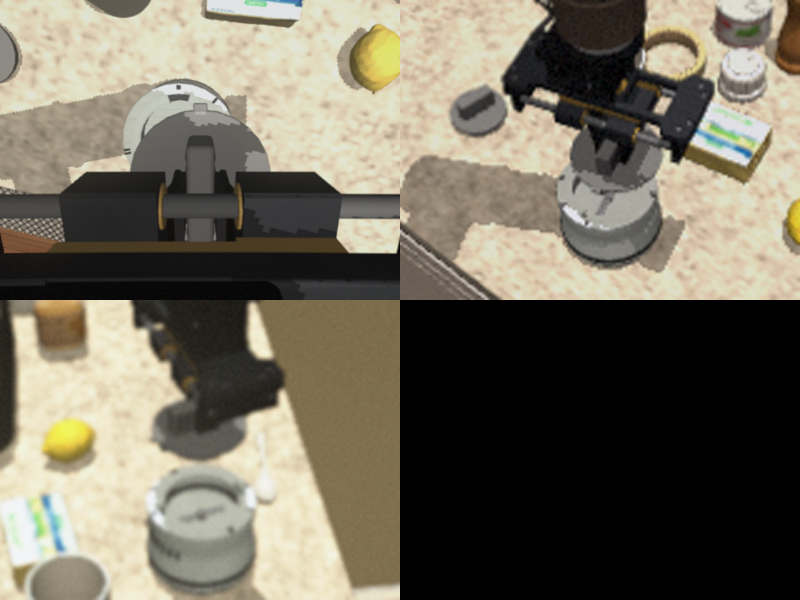

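The lid is held level: in the wrist tile its flange centre is near (200,165) and the tab at (200,107) points straight along the tool's x axis. The grinder is just behind and below it.

```bash
cat > fit.py <<'E'
from h import *
from scipy.optimize import least_squares
def edge(C,c,z,rmin,rmax,tol=.004,n=90):
    s=(abs(C[...,2]-z)<tol)&(np.hypot(C[...,0]-c[0],C[...,1]-c[1])<rmax);P=C[s][:,:2]
    a=np.arctan2(*(P-c).T[::-1]);r=np.hypot(*(P-c).T);b=((a+np.pi)/(2*np.pi)*n).astype(int)
    E=np.array([P[b==i][r[b==i].argmax()] for i in range(n) if (b==i).any()]); return E[np.hypot(*(E-c).T)>rmin],C[s]
def circ(E,c,R):
    return least_squares(lambda q:np.hypot(*(E-q).T)-R,c,loss='soft_l1',f_scale=.0004)
def lid(g):
    s=g['s'];C=cloud(g);z=s['ee_pos'][2]-.0206+.018;c=s['ee_pos'][:2]
    E,P=edge(C,c,z,.040,.058); f=circ(E,c,.0475)
    q=s['orientation'];ty=np.degrees(2*np.arctan2(q[2],q[1]))
    d=E-f.x; rr=np.hypot(*d.T)
    print('tool',s['ee_pos'].round(4),'yaw',round(ty,2),'lid',f.x.round(4),len(E),'z',np.median(P[:,2]).round(4),np.degrees(np.arctan2(*np.median(d[rr>.0495],0)[::-1])).round(1))
    A=np.c_[P[:,:2]-P[:,:2].mean(0),np.ones(len(P))];print('tilt',np.linalg.lstsq(A,P[:,2],rcond=None)[0].round(4))
    S=(abs(C[...,2]-z-.03)<.004)&(np.hypot(C[...,0]-c[0],C[...,1]-c[1])<.045);B=C[S][:,:2]
    if len(B)>20: w,V=np.linalg.eigh(np.cov(B.T));print('bar',len(B),np.degrees(np.arctan(V[1,1]/V[0,1])).round(1))
E
python3 - <<'E'
from fit import *
import pickle
G=pickle.load(open('w3.pkl','rb'));lid(G['wrist'])
C=cloud(G['wrist']);c=np.array([.454,.0755]);E,P=edge(C,c,.0853,.052,.062);f=circ(E,c,.0555);print('grinder wrist',f.x,len(E))
g=pickle.load(open('w2.pkl','rb'));C=cloud(g);E,P=edge(C,np.array([.4515,-.2312]),.0184,.04,.058);print('lid before',circ(E,np.array([.4515,-.2312]),.0475).x)
E
```

```text
tool [0.4519 0.0529 0.1686] yaw 15.76 lid [0.4536 0.055 ] 44 z 0.1664 18.0
tilt [-0.0027 -0.0022  0.1664]
bar 4396 15.9
grinder wrist [0.45429207 0.07584678] 46
lid before [ 0.45137399 -0.23129464]
```

Call:
send_rows --pt "0.002 0.02 -0.02" --pt "0.002 0.043 -0.06" --pt "0.002 0.043 -0.09" --pt "0.002 0.043 -0.105" --pt "0.002 0.043 -0.105" --roll '[0, 0, 0, 0, 0]' --jaw '[-1, -1, -1, -1, -1]'

```text
t: 6.65
ee_pos: [0.4524, 0.0749, 0.115]
orientation: [0.001, 0.99, 0.138, -0.001]
wrist_force: [-0.1, -0.1, -1.1]
grip_width: 0.183
finger_force: 25.0
```

Call:
send_rows --pt "0 0 0" --pt "0 0 0" --roll '[0, 0]' --jaw '[-1, -1]'

```text
t: 6.85
ee_pos: [0.4538, 0.0754, 0.117]
orientation: [-0.0, 0.99, 0.138, 0.001]
wrist_force: [-0.8, 0.4, -0.7]
grip_width: 0.18
finger_force: 25.0
```

```bash
python3 - <<'E'
from fit import *
import pickle
G={n:grab(n) for n in ('wrist','side','scene')};pickle.dump(G,open('w4.pkl','wb'))
g=G['wrist'];lid(g);C=cloud(g);c=np.array([.454,.0755]);s=g['s'];print(s['wrist_force'],s['joint_positions'][5])
E,P=edge(C,c,.0853,.052,.062);f=circ(E,c,.0555);print('grinder wrist',f.x,len(E),np.median(P[:,2]))
# bar across-centre in tool frame
q=s['orientation'];y=2*np.arctan2(q[2],q[1]);D=C[...,:2]-s['ee_pos'][:2];X=D@[np.cos(y),np.sin(y)];Y=D@[-np.sin(y),np.cos(y)]
zb=s['ee_pos'][2]+.0274;S=(abs(C[...,2]-zb)<.004)&(X>.012)&(X<.03)&(abs(Y)<.02);print('bar across',np.percentile(Y[S],[2,50,98]),'end',np.percentile(X[(abs(C[...,2]-zb)<.004)&(abs(Y)<.007)&(X<.045)],99))
for n in ('side','scene'):
    C=cloud(G[n]);
    for nm,z,a,b,R in (('lid',s['ee_pos'][2]-.0026,.04,.053,.0475),('grinder',.0853,.052,.062,.0555)):
        E,P=edge(C,c,z,a,b);
        if len(E)>5: r=circ(E,c,R);print(n,nm,r.x.round(4),len(E),r.cost)
E
```

```text
tool [0.4538 0.0754 0.117 ] yaw 15.82 lid [0.4555 0.0774] 44 z 0.1148 17.1
tilt [ 0.0003 -0.0006  0.1148]
bar 4382 15.9
[-0.81522773  0.38255379 -0.65259751] 1.3271115439860366
grinder wrist [0.45435735 0.07587912] 45 0.08531331905752781
bar across [-0.00616784  0.00169004  0.0091831 ] end 0.0336534719957606
side lid [0.4554 0.0748] 63 3.251090975302222e-05
side grinder [0.4546 0.0733] 52 1.146141275987165e-05
scene lid [0.4554 0.0771] 66 2.6754019600405983e-05
scene grinder [0.4546 0.0755] 52 1.4092857828707416e-05
```

All three cameras agree that the lid is about (+1.0, +1.5) mm off the grinder's axis, so I'll correct that and lower it.

Call:
send_rows --pt "-0.002 -0.003 0" --pt "-0.002 -0.003 -0.01" --pt "-0.002 -0.003 -0.02" --pt "-0.002 -0.003 -0.028" --pt "-0.002 -0.003 -0.032" --roll '[0, 0, 0, 0, 0]' --jaw '[-1, -1, -1, -1, -1]'

```text
t: 7.5
ee_pos: [0.4519, 0.0736, 0.0996]
orientation: [0.0, 0.99, 0.138, -0.001]
wrist_force: [0.0, -0.4, -0.8]
grip_width: 0.182
finger_force: 25.0
```

Call:
send_rows --pt "0 0 0" --pt "0 0 0" --roll '[0, 0]' --jaw '[-1, -1]'

```text
t: 7.7
ee_pos: [0.4523, 0.0738, 0.1003]
orientation: [0.0, 0.99, 0.138, -0.0]
wrist_force: [0.4, 0.3, -1.5]
grip_width: 0.183
finger_force: 25.0
```

Call:
send_rows --pt "0 0 -0.006" --pt "0 0 -0.012" --pt "0 0 -0.016" --pt "0 0 -0.018" --pt "0 0 -0.018" --roll '[0, 0, 0, 0, 0]' --jaw '[-1, -1, -1, -1, -1]'

```text
t: 8.2
ee_pos: [0.452, 0.0737, 0.0916]
orientation: [0.0, 0.99, 0.138, -0.0]
wrist_force: [-2.0, 0.3, 3.2]
grip_width: 0.183
finger_force: 25.0
```

```bash
python3 - <<'E'
from fit import *
g=grab('wrist');lid(g);s=g['s'];print(s['wrist_force'],s['torque'])
E
```

```text
tool [0.452  0.0737 0.0916] yaw 15.84 lid [0.4624 0.0777] 46 z 0.0891 -55.7
tilt [-0.0369 -0.0105  0.0885]
bar 4389 15.8
[-1.96017367  0.30128456  3.24720406] [0.05360443 0.52374794 0.06949826]
```

The lid is fully down: flange top at 0.089, about 4 N upward force. Now the slow clockwise twist, shifting slightly for the off-centre grip.

Call:
send_rows --pt "0 0 0" --pt "0 0 0" --pt "0 0.0005 0" --pt "0 0.001 0" --pt "0 0.0015 0" --roll '[0, -0.01, -0.025, -0.04, -0.055]' --jaw '[-1, -1, -1, -1, -1]' --squeeze 35

```text
t: 8.75
ee_pos: [0.4527, 0.0747, 0.0916]
orientation: [-0.0, 0.999, -0.036, 0.001]
wrist_force: [0.9, 0.5, 1.1]
grip_width: 0.181
finger_force: 35.0
```

```bash
python3 - <<'E'
from fit import *
g=grab('wrist');lid(g);s=g['s'];print(s['wrist_force'],s['torque'])
E
```

```text
tool [0.4527 0.0747 0.0916] yaw -4.14 lid [0.4627 0.075 ] 46 z 0.0891 19.0
tilt [-0.0342  0.0023  0.0885]
bar 4396 -3.7
[0.87888147 0.47855204 1.10493592] [-0.0330109   0.28667292  0.17901815]
```

Call:
send_rows --pt "0 0.0005 0" --pt "0 0.001 0" --pt "-0.001 0.0015 0" --pt "-0.001 0.0015 0" --pt "-0.001 0.0015 0" --roll '[-0.015, -0.03, -0.045, -0.056, -0.063]' --jaw '[-1, -1, -1, -1, -1]'

```text
t: 9.3
ee_pos: [0.4527, 0.0755, 0.0916]
orientation: [-0.001, 0.973, -0.23, 0.001]
wrist_force: [0.4, 0.5, 0.6]
grip_width: 0.182
finger_force: 35.0
```

Call:
send_rows --pt "0 0 0" --pt "0 0 0" --pt "0 0 0" --pt "0 0 0" --roll '[0, 0, 0, 0]' --jaw '[-1, -1, -1, -1]'

```text
t: 9.7
ee_pos: [0.4526, 0.0756, 0.0916]
orientation: [-0.001, 0.973, -0.23, 0.001]
wrist_force: [2.3, 0.1, 1.5]
grip_width: 0.181
finger_force: 35.0
```

```bash
python3 - <<'E'
from fit import *
g=grab('wrist');lid(g);s=g['s'];print(s['wrist_force'],s['torque'],s['qvel'],s['finger_force'])
P={n:grab(n) for n in ('side','scene')};C=cloud(g)
c=np.array([.454,.0755])
for n in P:
    K=cloud(P[n]);E,Q=edge(K,c,.0892,.04,.0515,.0022);r=circ(E,c,.0475);A=np.c_[Q[:,:2]-Q[:,:2].mean(0),np.ones(len(Q))]
    E2,_=edge(K,c,.0845,.052,.062,.002);print(n,r.x,circ(E2,c,.0555).x,np.linalg.lstsq(A,Q[:,2],rcond=None)[0])
u,v=proj(P['scene'],[[.454,.075,.1]])[0].astype(int)
b=cv2.resize(P['scene']['p'][v-50:v+50,u-50:u+50],(420,420),interpolation=cv2.INTER_CUBIC)
cv2.imwrite('pics/w5.png',cv2.resize(np.hstack([g['p'],b]),(800,343)))
E
```

```text
tool [0.4526 0.0756 0.0916] yaw -26.58 lid [0.4617 0.072 ] 46 z 0.0892 79.4
tilt [-0.032   0.0159  0.0886]
bar 4393 -26.3
[2.29281146 0.06834685 1.52057684] [ 0.01187739 -0.79117344  0.05377286] [-0.00024336 -0.00063762  0.00030973  0.00024496 -0.00082083 -0.00299979] 35.000101178884506
side [0.45480282 0.07335234] [0.45472955 0.07307631] [ 0.00103413 -0.00085675  0.08918159]
scene [0.45407511 0.0750719 ] [0.455554   0.07548085] [-0.00196119 -0.00134495  0.08895359]
```

View pics/w5.png

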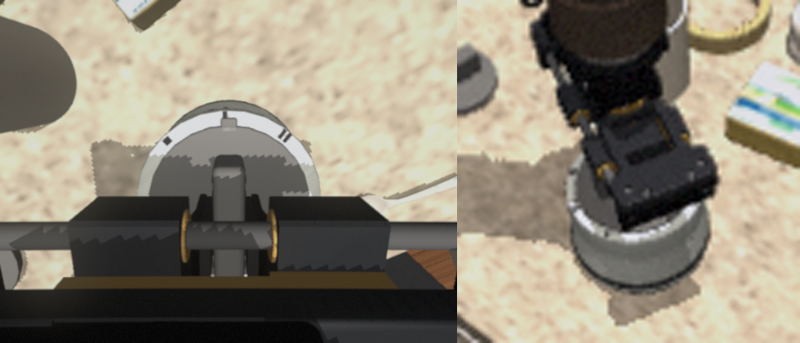

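The tab (230,122) sits at the single bar (224,115), with the open pip at (166,142) and the double bar at (285,133). The lid has turned about 42.4°, so the ring reads about 0.66. It's level, centred and still gripped, so I'm handing in.

```bash
python3 -c "
from bench import arm
print(arm.finish_job())"
```

```text
the job is handed in; nothing more can be done
None
```

The job is handed in, result not shown: the lid sits fully down and turned about 42° clockwise (ring about 0.66 rad by camera), still gripped at 35 N and motionless at 9.7 s; I touched nothing else, but did not re-measure the other items.

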